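# Reset the desk power box

## Task

The power box on the desk has tripped: push its sliding shutter fully open, reach a fingertip into the square well beneath and press the sunken reset key all the way down, holding it there for two seconds. Then let the key come up and push the shutter fully shut again. Do not press the test key in the open round well, do not lift the box or shove it about, and leave the things around it where they stand.

Things in the scene. Friction and masses are not known exactly. Their poses are not given: they have to be found in the camera images.
- power_box: grey plastic power box standing loose on the desk, about 2.8 kg, 150 (x) x 270 (y) x 58 (z) mm, three outlets in its -x face. Origin at the centre of its underside, z up. It slips on the desk only above about 10 N of sideways push. Two wells, 25 mm deep, in its flat top: a square one under the shutter (reset key) and an open round one (test key)
- shutter (a joint): travel in m of the white shutter along the box's +y: 0 shut over the square well, 0.052 fully open against its stop, the well then wholly free. About 1.5 N of friction; stays where it is left; may start slightly ajar. Guide rails beside it, 5 mm wide, 6 mm high above the box top, at x = -35.5 and +35.5 mm, y -88 to +30 mm in the box's frame
- shutter_rib (a point): middle of the top of the shutter's upright rib; moves with the shutter. The shutter is a plate 62 (x) x 54 (y) x 4 mm on the box top; the rib stands on its middle, 40 (along the box's x) x 10 (along y) mm, 14 mm high; push it sideways along the box's y. Its top is 76.5 mm above the box's underside, the plate's top 14 mm below that
- reset_key (a joint): depth in m by which the reset key is pressed: 0 up, 0.005 fully down; springs back when let go. Takes about 1 N to start and 5 N to reach the bottom
- reset_key_top (a point): centre of the top of the reset key, a white square key 26 x 26 mm in the square well (44 x 44 mm, 25 mm deep, centred at x = 0, y = -55 mm in the box's frame); when up its top lies 16 mm below the box's top face; pressed straight down
- test_key (a joint): depth in m by which the test key is pressed, 0 up to 0.005 fully down; not to be pressed
- test_key_top (a point): centre of the top of the test key, a white round key 22 mm across in the open round well (36 mm across, at x = 0, y = +85 mm in the box's frame); its top lies 12 mm below the box's top face. Leave alone
- mug: blue mug, 76 mm across, 90 mm high, with a handle; bystander; origin at the centre of its underside
- mouse: black computer mouse 105 x 60 x 34 mm; bystander; origin at the centre of its underside
- tape_roll: roll of clear tape lying flat, 90 mm across, 19 mm high; bystander; origin at the centre of its underside
- note_block: block of note paper 76 x 76 x 35 mm; bystander; origin at the centre of its underside

How it is judged:
By the outcome, as a careful person would: the job done as asked, in the order asked, and still so for the second after the job is handed in, with the robot touching nothing.
It also fails if it takes over 50 s, if anything falls off the work surface, if the arm or the gripper's body presses on something with over 40 N, if the wrist force passes 120 N, or if a joint passes its speed limit or range.

## Robot

A 6-joint arm with a two-finger parallel gripper is mounted at the origin on the work surface. World frame = base frame: x ahead of the robot, y to its left, z up, the work surface at z = 0. Lengths are in m, angles in rad, forces in N, time in s.
With the tool pointing down it reaches from about 0.325 to 0.85 m from the base axis. Payload 4.4 kg.
Tool frame: the origin (TCP) lies at the very end of the fingers, on their centre line; the grasp point (between the pads) lies 19 mm behind it; z points along the fingers, y is the line along which they close (so a half turn about z gives the same grasp; the last joint's range is limited). The gripper opens to 94 mm and grips with 3 to 60 N. Pads are 16 mm wide; open, the fingers measure 119 mm over their backs; the gripper's body (75 mm by 177 mm) begins 78 mm behind the grasp point.
Start: joints at [1.177, 0.207, 1.542, -0, 1.393, -0.15], TCP at [0.138, 0.558, 0.205] pointing down, gripper open.
Joint ranges: [-2.73, 2.73], [-0.86, 2.22], [0.23, 2.46], [-1.11, 4.25], [0.08, 2.63], [-2.82, 2.82]. Speed limits (rad/s): [2.79, 2.79, 3.14, 3.14, 3.14, 3.14].

## Interface

Orientations are given as a unit quaternion [x, y, z, w].
In Python, from workcell import monitor, optics, arm gives the robot as it stands.
- The arm moves only by the tool servo_tool, never from a script. Its argument "rows" is a list of rows, each an object with "jaw": the closure, from -1 (fully open) to 1 (shut); "travel": the shift along the tool's x, y, z in units of 40 mm (1.0 is 40 mm), a list of three; "turn": the turn about the tool's z in rad. In form: [{"jaw": jaw, "travel": [dx, dy, dz], "turn": turn}, ...]. A call has exactly 5 rows; each row is the pose to reach, as a shift and turn from the pose commanded when the call began, along the tool's axes at that moment; what a row does not reach only later rows make up. A row lasts 1/8 s, in which the tool goes at most 62.5 mm and 10.7 degrees, less where a joint would pass 70% of its speed; a pose out of reach is approached as far as the arm can. A call with a gripper value outside its range is refused whole. The fingers move at their own pace and stop on an object; the grip force is fixed at half the most. Time passes only in rows, so rows that repeat a pose let the fingers close, or fill a call up. It gives the time, the measured TCP pose, the force, the opening and the grip force at its end, in the units of the state.
- monitor.sense(): the state, without advancing time (a new reading comes with each control period).
- optics.read_camera(name): name is "side" or "top"; returns a dict with "color" (400x640x3 uint8, red, green, blue), "fx", "fy", "cx", "cy" (pixels), "dist_coeffs" ([k1, k2, p1, p2, k3] as OpenCV has them; the pictures are not rectified), "rvec" (rotation vector, rad) and "tvec" (3), from world to camera coordinates, as OpenCV has them. Camera axes: x right, y down, z forward; pixel columns grow to the right and rows downward; lengths in m; the calibration is good to about 2 mm. A picture is of the moment at which its call begins. There is no depth.
- arm.job_done(): hands the job in; it is judged then, once.
Trained networks look in a picture, given as the dict that the camera call returned (one of the last four; its "shot" number tells which), for a name from the list of things; names that differ only in an ending like _2 or _b are one class to them, and where a whole thing is asked for, a point or a joint stands for the part that bears it (a point fixed in the world has none). Each returns a list of dicts, best first, with "score" (0 to 1); they miss things now and then, are a little off and sometimes report something else, mostly with a low value. They report only what shows in the picture. A call takes as long as a camera call.
- optics.boxes_of(picture, target): "position" ([row, column] in pixels, amid what is visible of it).
- optics.silhouettes(picture, target): "mask" (400x640 bool, what is visible of it) and "position" ([row, column] in pixels, amid what is visible of it).
The state is a dict: "clock": time; "qpos": joint angles; "joint_velocities": joint speeds; "joint_torque": joint torques, N m; "tcp_pos": TCP position; "tool_rot": TCP orientation; "wrist_force": force on the tool from outside, world axes, zero at the start; "ft_torque": the same for the moment, N m; "finger_gap": finger opening in m; "grasp_force": force on a finger pad.
Only numpy, scipy, OpenCV 4.12 (cv2) and the standard library are available. Lean on these libraries where they do the work, as an engineer would, in place of code of your own. Each camera call takes 0.05 s, during which the arm holds its last target. There are 200 camera calls.

## Working session

There is one attempt and no reset: what is moved stays moved. The work goes in short steps, Python scripts to look and compute and a tool call to move; the robot and the scene stay as the last step left them, time stands still between calls to the robot, and variables do not carry over. Pictures are saved under pics/ and viewed, at most 10 in all, crops included, and the job is handed in when it is done.

Besides the shell and the picture viewer there is one more tool, called after ">>>" as a command line: name --argument value ..., lists and objects as JSON in quotes. servo_tool: Moves the arm, as the interface text tells. Its arguments: {"type":"object","properties":{"rows":{"type":"array","items":{"type":"object","properties":{"jaw":{"type":"number"},"travel":{"type":"array","items":{"type":"number"}},"turn":{"type":"number"}}}}},"required":["rows"]}

```bash
mkdir -p pics; cat > h.py <<'E'
import numpy as np, cv2
from workcell import monitor, optics, arm
def cam(p):
    K=np.array([[p['fx'],0,p['cx']],[0,p['fy'],p['cy']],[0,0,1.]]);return K,np.array(p['dist_coeffs'],float),np.array(p['rvec'],float),np.array(p['tvec'],float)
def ray(p,pos):
    K,d,r,t=cam(p);u=cv2.undistortPoints(np.array([[[pos[1],pos[0]]]],float),K,d)[0,0]
    R=cv2.Rodrigues(r)[0];return -R.T@t.ravel(),R.T@np.array([u[0],u[1],1])
def atz(p,pos,z):
    c,v=ray(p,pos);return c+v*(z-c[2])/v[2]
def proj(p,X):
    K,d,r,t=cam(p);return cv2.projectPoints(np.array(X,float).reshape(-1,3),r,t,K,d)[0][:,0]
E
python3 - <<'E'
from h import *
for n in ['top','side']:
    p=optics.read_camera(n);cv2.imwrite(f'pics/{n}0.png',p['color'][:,:,::-1])
    c,_=ray(p,(200,320));print(n,c)
    for t,z in [('power_box',.058),('shutter_rib',.0765),('reset_key_top',.042),('test_key_top',.046),('mug',.05),('mouse',.02),('tape_roll',.01),('note_block',.03)]:
        for o in optics.boxes_of(p,t)[:2]: print(t,round(o['score'],2),np.round(o['position']),atz(p,o['position'],z).round(3))
print(monitor.sense())
E
```

```text
top [0.48845465 0.02943334 0.99080976]
power_box 0.63 [219. 376.] [ 0.547 -0.082  0.058]
shutter_rib 0.57 [210. 392.] [ 0.567 -0.118  0.077]
test_key_top 0.33 [159. 378.] [ 0.698 -0.093  0.046]
mug 0.45 [230. 286.] [0.526 0.136 0.05 ]
mouse 0.76 [180. 320.] [0.651 0.054 0.02 ]
tape_roll 0.53 [233. 305.] [0.52  0.093 0.01 ]
note_block 0.81 [158. 379.] [ 0.704 -0.099  0.03 ]
side [ 0.19789851 -0.52635175  0.89625005]
power_box 0.58 [265. 339.] [ 0.528 -0.099  0.058]
shutter_rib 0.89 [265. 363.] [ 0.562 -0.134  0.077]
test_key_top 0.63 [238. 307.] [ 0.513 -0.001  0.046]
mug 0.92 [304. 435.] [ 0.639 -0.267  0.05 ]
mouse 0.96 [204. 343.] [0.646 0.053 0.02 ]
tape_roll 0.59 [224. 269.] [0.474 0.101 0.01 ]
note_block 0.59 [236. 408.] [ 0.71  -0.102  0.03 ]
{'clock': 0.9, 'qpos': array([ 1.17754291e+00,  2.06581570e-01,  1.54146696e+00, -4.84558469e-05,
        1.39354381e+00, -1.50503439e-01]), 'joint_velocities': array([-0.00058196, -0.0001161 , -0.00053721,  0.00156586,  0.00063916,
        0.00063317]), 'joint_torque': array([ 3.88996159e-04, -3.70876801e+01, -2.81766647e+01,  6.99057919e-02,
        2.71526183e-02,  2.25698432e-05]), 'tcp_pos': array([0.1382445 , 0.55813705, 0.20547285]), 'tool_rot': array([ 1.21072954e-01,  9.92643611e-01, -6.25571136e-06,  2.30137374e-05]), 'wrist_force': array([-0.38525822,  0.47127005, -0.97083329]), 'ft_torque': array([-0.06621978,  0.00971582,  0.03024282]), 'grasp_force': 0.0, 'finger_gap': 0.0941139058806795}
```

View pics/top0.png

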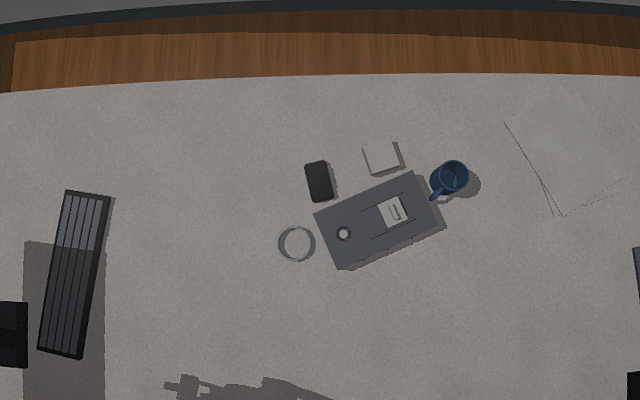

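View pics/side0.png

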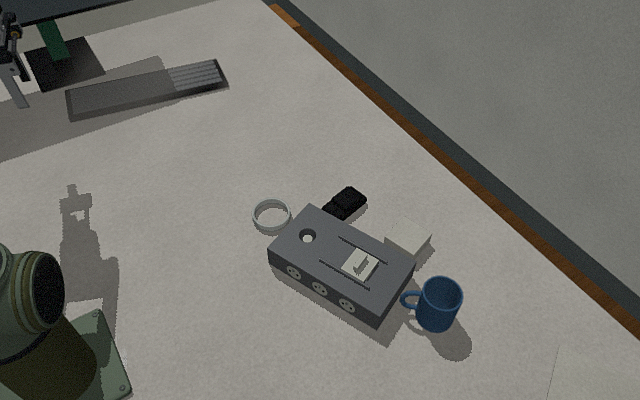

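The top view shows the box rotated, with the test key near (col 343, row 233), the rib near (394, 211), and the mug handle close to the box's -y end at about (433, 197). I'll fit the box pose to its silhouettes in both views.

```bash
cat > fit.py <<'E'
from h import *
from scipy.optimize import minimize
def B(q,X):
    c,s=np.cos(q[2]),np.sin(q[2]);X=np.array(X,float).reshape(-1,3)
    return np.c_[q[0]+c*X[:,0]-s*X[:,1],q[1]+s*X[:,0]+c*X[:,1],X[:,2]]
cor=[[x,y,z] for x in(-.075,.075) for y in(-.135,.135) for z in(0,.058)]
def fit(q0,names=('top','side')):
    D=[]
    for n in names:
        p=optics.read_camera(n);s=optics.silhouettes(p,'power_box')
        m=s[0]['mask'].astype(np.uint8);pts=cv2.findNonZero(m);h=np.zeros_like(m);cv2.fillConvexPoly(h,cv2.convexHull(pts),1)
        print(n,s[0]['score'],m.sum(),h.sum());D.append((p,h))
    def cost(q,l=D):
        e=0
        for p,h in l:
            a=np.zeros((1600,2560),np.uint8);u=proj(p,B(q,cor));hu=cv2.convexHull(np.round((u+.5)*4*16).astype(np.int32))
            cv2.fillConvexPoly(a,hu,255,shift=4);b=cv2.resize(a,(640,400),interpolation=cv2.INTER_AREA)/255.
            e+=np.abs(b-h).sum()/h.sum()
        return e
    for l in [D]+([[d] for d in D] if len(D)>1 else []):
        r=minimize(cost,q0,args=(l,),method='Nelder-Mead',options=dict(initial_simplex=np.array(q0)+np.array([[0,0,0],[.01,0,0],[0,.01,0],[0,0,.06]]),xatol=1e-4,fatol=1e-4))
        print(r.x.round(4),round(r.fun,4))
        if l is D: q=r.x
    return q,[d[0] for d in D]
E
python3 - <<'E'
from fit import *
q,P=fit([.547,-.082,.4])
for n,p in zip(['top','side'],P):
    print('testkey',[ (round(o['score'],2),o['position'],atz(p,o['position'],.046).round(4)) for o in optics.boxes_of(p,'test_key_top')[:2]], B(q,[0,.085,.046]).round(4))
    o=optics.boxes_of(p,'shutter_rib')[0]; print('rib',o['position'],atz(p,o['position'],.0625).round(4),B(q,[0,-.055,.0765]))
    im=cv2.resize(p['color'],None,fx=4,fy=4,interpolation=cv2.INTER_CUBIC)[:,:,::-1].copy()
    def dr(X,c): cv2.polylines(im,[np.round((proj(p,B(q,X))+.5)*4).astype(int)],True,c,1)
    for z in(0,.058): dr([[-.075,-.135,z],[.075,-.135,z],[.075,.135,z],[-.075,.135,z]],(0,255,0))
    dr([[.018*np.cos(a),.085+.018*np.sin(a),.058] for a in np.arange(0,6.3,.3)],(0,0,255))
    for x in(-.0355,.0355): dr([[x,-.088,.064],[x,.03,.064]],(0,255,255))
    for s in (0,.01): 
        dr([[-.02,-.06+s,.0765],[.02,-.06+s,.0765],[.02,-.05+s,.0765],[-.02,-.05+s,.0765]],(255,0,255) if s else (0,128,255))
    c=np.round(proj(p,B(q,[0,-.02,.06]))[0]*4).astype(int)
    cv2.imwrite(f'pics/{n}1.png',im[max(c[1]-300,0):c[1]+300,c[0]-400:c[0]+400])
E
```

```text
top 0.55 6821 7061
side 0.82 9967 10180
[ 0.5473 -0.0797  0.4005] 0.0433
[ 0.5479 -0.0805  0.4087] 0.0273
[ 0.547  -0.079   0.3983] 0.0125
testkey [(0.57, [232.6, 341.3], array([0.5169, 0.0025, 0.046 ])), (0.55, [230.1, 298.0], array([0.5249, 0.1084, 0.046 ]))] [[ 0.5141 -0.0014  0.046 ]]
rib [212.9, 390.1] [ 0.5615 -0.116   0.0625] [[ 0.56870517 -0.13030785  0.0765    ]]
testkey [] [[ 0.5141 -0.0014  0.046 ]]
rib [262.2, 360.0] [ 0.5668 -0.1188  0.0625] [[ 0.56870517 -0.13030785  0.0765    ]]
```

View pics/top1.png

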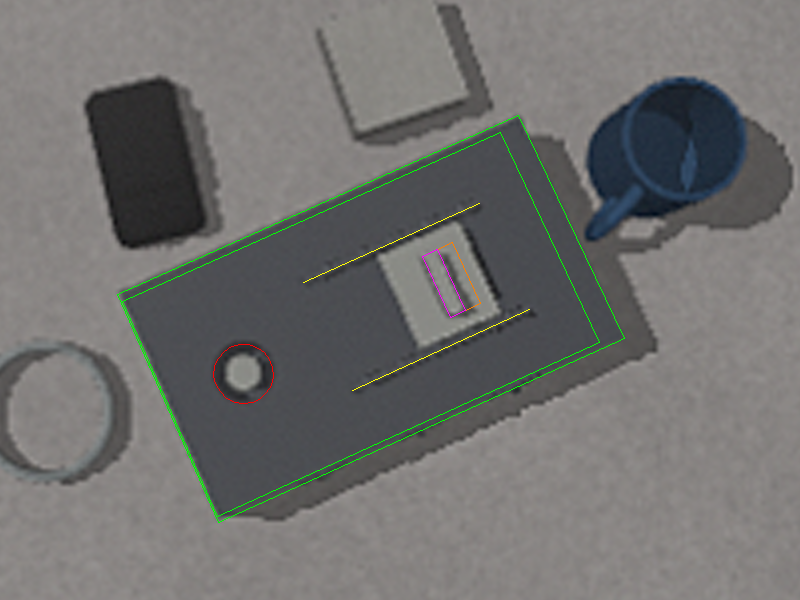

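View pics/side1.png

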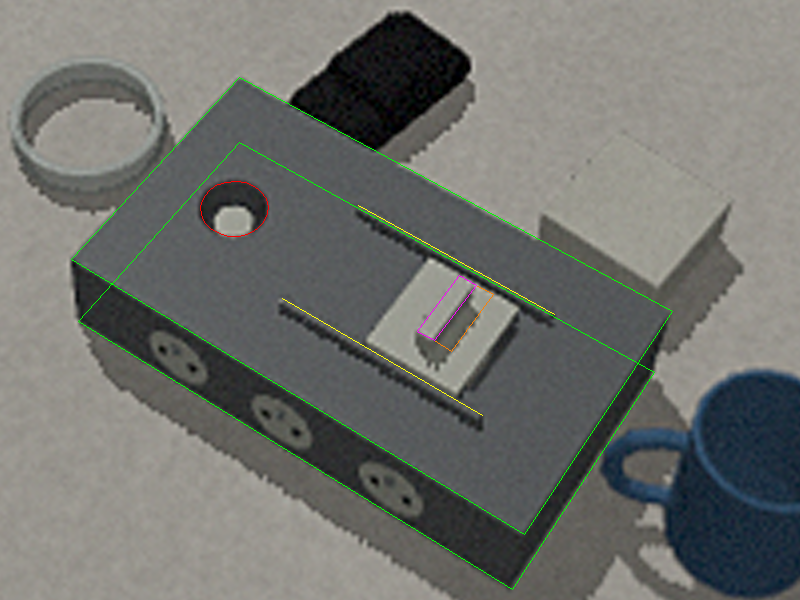

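The overlay matches box edges, rails and round well closely in both views. Shutter starts about 10 mm ajar (the rib matches the magenta outline).

```bash
cat > go.py <<'E'
from fit import B
from h import *
from scipy.spatial.transform import Rotation as R
Q=[.5473,-.0797,.4005]
def to(y,z,x=0.):
    s=monitor.sense();r=R.from_quat(s['tool_rot']).as_matrix();t=B(Q,[x,y,z])[0]
    d=r.T@(t-s['tcp_pos'])/.04
    a=np.arctan2(r[1,1],r[0,1]);print('travel',d.round(3),'turn',round(a-Q[2],3),'target',t.round(4))
E
python3 -c "
from go import *
to(-.072,.15)"
```

```text
travel [-14.84  -14.46    1.386] turn 0.928 target [ 0.5754 -0.146   0.15  ]
```

>>> servo_tool --rows '[{"jaw":1,"travel":[-1,-1,0],"turn":0.18},{"jaw":1,"travel":[-2,-2,0],"turn":0.36},{"jaw":1,"travel":[-3,-3,0],"turn":0.54},{"jaw":1,"travel":[-4,-4,0],"turn":0.72},{"jaw":1,"travel":[-5,-5,0],"turn":0.9}]'

```text
clock: 1.92
tcp_pos: [0.285, 0.3145, 0.2057]
tool_rot: [0.543, 0.84, 0.001, 0.0]
wrist_force: [0.0, -0.2, 0.7]
finger_gap: 0.0473
grasp_force: 0.0
```

```bash
python3 -c "
from go import *
to(-.072,.15)"
```

```text
travel [-13.476   1.897   1.394] turn 0.022 target [ 0.5754 -0.146   0.15  ]
```

>>> servo_tool --rows '[{"jaw":1,"travel":[-1.3,0.2,0],"turn":0.02},{"jaw":1,"travel":[-2.7,0.4,0],"turn":0.02},{"jaw":1,"travel":[-4.1,0.6,0],"turn":0.02},{"jaw":1,"travel":[-5.5,0.8,0],"turn":0.02},{"jaw":1,"travel":[-6.9,1.0,0],"turn":0.02}]'

```text
clock: 2.55
tcp_pos: [0.4362, 0.0797, 0.2058]
tool_rot: [0.549, 0.836, 0.0, 0.0]
wrist_force: [0.6, 0.3, -0.1]
finger_gap: 0.0006
grasp_force: 0.0
```

>>> servo_tool --rows '[{"jaw":1,"travel":[-1.2,0.2,0],"turn":0},{"jaw":1,"travel":[-2.4,0.4,0],"turn":0},{"jaw":1,"travel":[-3.6,0.5,0.3],"turn":0},{"jaw":1,"travel":[-4.8,0.7,0.6],"turn":0},{"jaw":1,"travel":[-5.3,0.8,1.0],"turn":0}]'

```text
clock: 3.18
tcp_pos: [0.5503, -0.1032, 0.1655]
tool_rot: [0.55, 0.835, 0.0, 0.001]
wrist_force: [0.1, -0.5, -0.2]
finger_gap: 0.0007
grasp_force: 0.0
```

```bash
python3 -c "
from go import *
to(-.072,.15)"
```

```text
travel [-1.229  0.154  0.39 ] turn 0.005 target [ 0.5754 -0.146   0.15  ]
```

>>> servo_tool --rows '[{"jaw":1,"travel":[-0.6,0.1,0.2],"turn":0.005},{"jaw":1,"travel":[-1.0,0.1,0.4],"turn":0.005},{"jaw":1,"travel":[-1.0,0.1,0.8],"turn":0.005},{"jaw":1,"travel":[-1.0,0.1,1.0],"turn":0.005},{"jaw":1,"travel":[-1.0,0.1,1.0],"turn":0.005}]'

```text
clock: 3.8
tcp_pos: [0.5671, -0.1344, 0.1243]
tool_rot: [0.551, 0.835, -0.0, -0.001]
wrist_force: [0.6, -0.1, 0.2]
finger_gap: 0.0004
grasp_force: 0.0
```

```bash
python3 - <<'E'
from go import *
to(-.072,.067)
for n in ['top','side']:
    p=optics.read_camera(n); 
    print(n,proj(p,monitor.sense()['tcp_pos']),proj(p,B(Q,[[0,-.045,.0765],[0,-.055,.0765]])))
    if n=='side':
        c=proj(p,B(Q,[0,-.05,.07]))[0].astype(int);im=p['color'][c[1]-75:c[1]+75,c[0]-100:c[0]+100,::-1]
        cv2.imwrite('pics/side2.png',cv2.resize(im,None,fx=4,fy=4,interpolation=cv2.INTER_CUBIC)); print(c)
E
```

```text
travel [-0.35   0.078  1.431] turn 0.003 target [ 0.5754 -0.146   0.067 ]
top [[402.51468964 207.68728654]] [[393.10048222 210.96412999]
 [396.88983805 209.2544977 ]]
side [[368.04963136 249.69914955]] [[360.39651426 259.6156399 ]
 [364.70210716 262.05463104]]
[362 262]
```

View pics/side2.png

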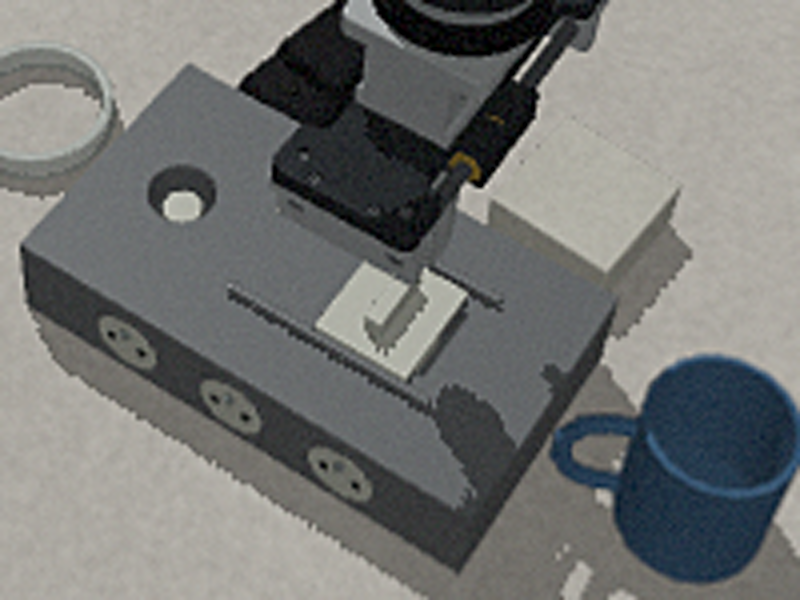

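The crop shows the gripper hanging over the shutter with the rib at about (405, 310) clear of the fingers, as computed. Next it descends behind the rib.

>>> servo_tool --rows '[{"jaw":1,"travel":[-0.35,0.08,0.1],"turn":0.003},{"jaw":1,"travel":[-0.35,0.08,0.6],"turn":0.003},{"jaw":1,"travel":[-0.35,0.08,1.1],"turn":0.003},{"jaw":1,"travel":[-0.35,0.08,1.4],"turn":0.003},{"jaw":1,"travel":[-0.35,0.08,1.4],"turn":0.003}]'

```text
clock: 4.53
tcp_pos: [0.5762, -0.1473, 0.0685]
tool_rot: [0.553, 0.833, -0.0, -0.001]
wrist_force: [-0.6, 0.9, -0.3]
finger_gap: 0.0004
grasp_force: 0.0
```

```bash
python3 -c "
from go import *
to(-.016,.067)"
```

```text
travel [ 1.438 -0.008  0.039] turn -0.001 target [ 0.5535 -0.0944  0.067 ]
```

>>> servo_tool --rows '[{"jaw":1,"travel":[0.3,0,0],"turn":0},{"jaw":1,"travel":[0.6,0,0],"turn":0},{"jaw":1,"travel":[0.9,0,0],"turn":0},{"jaw":1,"travel":[1.2,0,0],"turn":0},{"jaw":1,"travel":[1.35,0,0],"turn":0}]'

```text
clock: 5.15
tcp_pos: [0.5559, -0.0968, 0.0701]
tool_rot: [0.552, 0.834, 0.0, 0.001]
wrist_force: [3.8, -7.5, 2.0]
finger_gap: 0.0007
grasp_force: 4.7
```

>>> servo_tool --rows '[{"jaw":1,"travel":[0.02,0,0],"turn":0},{"jaw":1,"travel":[0.04,0,0],"turn":0},{"jaw":1,"travel":[0.06,0,0],"turn":0},{"jaw":1,"travel":[0.06,0,0],"turn":0},{"jaw":1,"travel":[0.06,0,0],"turn":0}]'

```text
clock: 5.78
tcp_pos: [0.556, -0.0969, 0.0701]
tool_rot: [0.553, 0.833, -0.0, 0.002]
wrist_force: [2.6, -4.5, 1.8]
finger_gap: 0.0005
grasp_force: 2.9
```

```bash
python3 -c "
from go import *
to(-.016,.067)"
```

```text
travel [ 0.081 -0.032  0.078] turn -0.001 target [ 0.5535 -0.0944  0.067 ]
```

Against the stop at about 5 N, so I back off, lift and look.

>>> servo_tool --rows '[{"jaw":1,"travel":[-0.2,0,0],"turn":0},{"jaw":1,"travel":[-0.4,0,-0.2],"turn":0},{"jaw":1,"travel":[-0.7,0,-0.6],"turn":0},{"jaw":1,"travel":[-0.9,0,-1.0],"turn":0},{"jaw":1,"travel":[-0.9,0,-1.0],"turn":0}]'

```text
clock: 6.4
tcp_pos: [0.5709, -0.1298, 0.1122]
tool_rot: [0.553, 0.833, 0.001, 0.002]
wrist_force: [0.2, 0.5, -0.5]
finger_gap: 0.0007
grasp_force: 0.0
```

```bash
python3 - <<'E'
from go import *
from fit import fit
q,P=fit(Q,('side',))
to(-.055,.06)
p=P[0]
u=proj(p,B(q,[[-.022,-.077,.058],[.022,-.077,.058],[.022,-.033,.058],[-.022,-.033,.058]]))
r=proj(p,B(q,[[-.02,-.008,.0765],[.02,-.008,.0765],[.02,.002,.0765],[-.02,.002,.0765]]))
pl=proj(p,B(q,[[-.031,-.03,.0625],[.031,-.03,.0625],[.031,.024,.0625],[-.031,.024,.0625]]))
c=proj(p,B(q,[0,-.03,.07]))[0].astype(int);o=c-[80,60]
im=cv2.resize(p['color'][o[1]:o[1]+120,o[0]:o[0]+160,::-1],None,fx=5,fy=5,interpolation=cv2.INTER_CUBIC)
for v,k in((u,(0,0,255)),(r,(255,0,255)),(pl,(0,255,0))): cv2.polylines(im,[np.round((v-o+.5)*5).astype(int)],True,k,1)
cv2.imwrite('pics/side3.png',im)
E
```

```text
side 0.85 9140 10475
[ 0.5462 -0.0789  0.3961] 0.0339
travel [-0.042 -0.022  1.248] turn -0.001 target [ 0.5687 -0.1303  0.06  ]
```

View pics/side3.png

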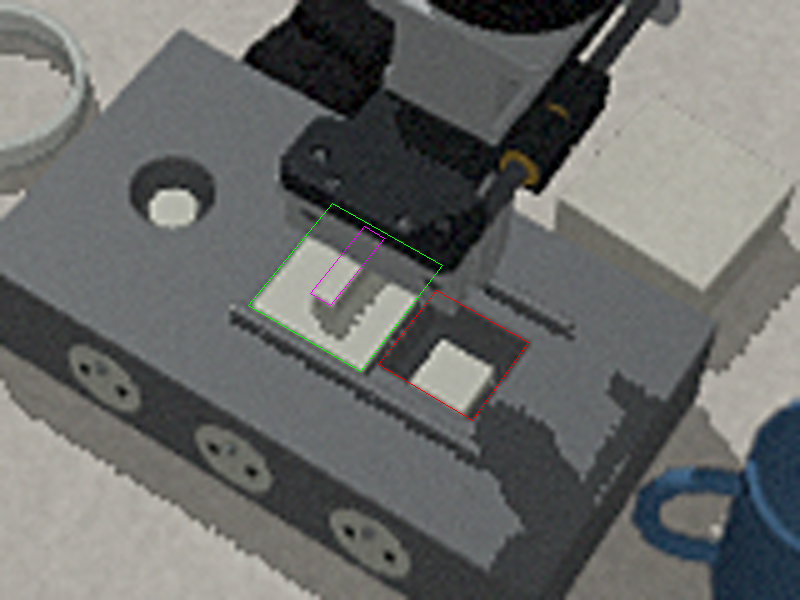

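The shutter plate matches the fully open outline. The well (430, 355) is wholly free, and the key shows at (452, 370). Descending into the well.

>>> servo_tool --rows '[{"jaw":1,"travel":[-0.04,-0.02,0.4],"turn":0},{"jaw":1,"travel":[-0.04,-0.02,0.8],"turn":0},{"jaw":1,"travel":[-0.04,-0.02,1.2],"turn":0},{"jaw":1,"travel":[-0.04,-0.02,1.5],"turn":0},{"jaw":1,"travel":[-0.04,-0.02,1.5],"turn":0}]'

```text
clock: 7.12
tcp_pos: [0.5673, -0.1297, 0.0476]
tool_rot: [0.553, 0.834, -0.0, -0.002]
wrist_force: [-0.1, -0.9, 0.5]
finger_gap: 0.0006
grasp_force: 0.0
```

```bash
python3 -c "
from go import *
to(-.055,.037);print(monitor.sense()['wrist_force'])"
```

```text
travel [-0.03   0.026  0.264] turn -0.0 target [ 0.5687 -0.1303  0.037 ]
[-0.11137661 -0.90746872  0.53423581]
```

Now press gently, aiming a little past the bottom.

>>> servo_tool --rows '[{"jaw":1,"travel":[-0.03,0.03,0.1],"turn":0},{"jaw":1,"travel":[-0.03,0.03,0.16],"turn":0},{"jaw":1,"travel":[-0.03,0.03,0.22],"turn":0},{"jaw":1,"travel":[-0.03,0.03,0.27],"turn":0},{"jaw":1,"travel":[-0.03,0.03,0.27],"turn":0}]'

```text
clock: 7.75
tcp_pos: [0.5708, -0.1311, 0.0392]
tool_rot: [0.553, 0.833, 0.0, 0.001]
wrist_force: [-0.2, -0.2, 2.8]
finger_gap: 0.0005
grasp_force: 1.7
```

>>> servo_tool --rows '[{"jaw":1,"travel":[0,0,0.05],"turn":0},{"jaw":1,"travel":[0,0,0.1],"turn":0},{"jaw":1,"travel":[0,0,0.15],"turn":0},{"jaw":1,"travel":[0,0,0.15],"turn":0},{"jaw":1,"travel":[0,0,0.15],"turn":0}]'

```text
clock: 8.38
tcp_pos: [0.5709, -0.1312, 0.0368]
tool_rot: [0.552, 0.834, -0.0, 0.0]
wrist_force: [-7.8, 2.5, 23.8]
finger_gap: 0.0004
grasp_force: 11.7
```

At the bottom with 24 N. I ease off slightly, then hold.

>>> servo_tool --rows '[{"jaw":1,"travel":[0,0,-0.03],"turn":0},{"jaw":1,"travel":[0,0,-0.03],"turn":0},{"jaw":1,"travel":[0,0,-0.03],"turn":0},{"jaw":1,"travel":[0,0,-0.03],"turn":0},{"jaw":1,"travel":[0,0,-0.03],"turn":0}]'

```text
clock: 9.0
tcp_pos: [0.5709, -0.1311, 0.0369]
tool_rot: [0.552, 0.834, -0.0, 0.001]
wrist_force: [-6.0, 1.8, 18.7]
finger_gap: 0.0006
grasp_force: 8.9
```

>>> servo_tool --rows '[{"jaw":1,"travel":[0,0,0],"turn":0},{"jaw":1,"travel":[0,0,0],"turn":0},{"jaw":1,"travel":[0,0,0],"turn":0},{"jaw":1,"travel":[0,0,0],"turn":0},{"jaw":1,"travel":[0,0,0],"turn":0}]'

```text
clock: 9.62
tcp_pos: [0.5709, -0.1311, 0.0369]
tool_rot: [0.552, 0.834, -0.0, 0.001]
wrist_force: [-5.6, 0.7, 18.0]
finger_gap: 0.0008
grasp_force: 8.9
```

>>> servo_tool --rows '[{"jaw":1,"travel":[0,0,0],"turn":0},{"jaw":1,"travel":[0,0,0],"turn":0},{"jaw":1,"travel":[0,0,0],"turn":0},{"jaw":1,"travel":[0,0,0],"turn":0},{"jaw":1,"travel":[0,0,0],"turn":0}]'

```text
clock: 10.25
tcp_pos: [0.5709, -0.1311, 0.0369]
tool_rot: [0.552, 0.834, -0.0, 0.001]
wrist_force: [-5.7, 1.6, 17.7]
finger_gap: 0.0005
grasp_force: 8.9
```

>>> servo_tool --rows '[{"jaw":1,"travel":[0,0,0],"turn":0},{"jaw":1,"travel":[0,0,0],"turn":0},{"jaw":1,"travel":[0,0,0],"turn":0},{"jaw":1,"travel":[0,0,0],"turn":0},{"jaw":1,"travel":[0,0,0],"turn":0}]'

```text
clock: 10.88
tcp_pos: [0.5709, -0.1312, 0.0369]
tool_rot: [0.552, 0.834, -0.0, 0.001]
wrist_force: [-5.5, 2.2, 18.1]
finger_gap: 0.0006
grasp_force: 8.9
```

Held for over 2.5 s. Now straight up, then over to the +y side of the rib.

>>> servo_tool --rows '[{"jaw":1,"travel":[0,0,-0.3],"turn":0},{"jaw":1,"travel":[0,0,-0.8],"turn":0},{"jaw":1,"travel":[0,0,-1.4],"turn":0},{"jaw":1,"travel":[0,0,-2.0],"turn":0},{"jaw":1,"travel":[0,0,-2.1],"turn":0}]'

```text
clock: 11.5
tcp_pos: [0.5712, -0.1312, 0.1192]
tool_rot: [0.553, 0.834, 0.0, 0.001]
wrist_force: [-0.1, -0.1, -0.8]
finger_gap: 0.0008
grasp_force: 0.0
```

```bash
python3 -c "
from go import *
to(.022,.110);to(.022,.067)"
```

```text
travel [ 1.969 -0.049  0.225] turn -0.0 target [ 0.5387 -0.0594  0.11  ]
travel [ 1.971 -0.051  1.3  ] turn -0.0 target [ 0.5387 -0.0594  0.067 ]
```

>>> servo_tool --rows '[{"jaw":1,"travel":[0.9,-0.05,0],"turn":0},{"jaw":1,"travel":[1.8,-0.05,0],"turn":0},{"jaw":1,"travel":[2.0,-0.05,0],"turn":0},{"jaw":1,"travel":[2.0,-0.05,0.2],"turn":0},{"jaw":1,"travel":[2.0,-0.05,0.4],"turn":0}]'

```text
clock: 12.12
tcp_pos: [0.5375, -0.0588, 0.101]
tool_rot: [0.553, 0.833, -0.0, 0.0]
wrist_force: [0.1, 0.2, -0.2]
finger_gap: 0.0004
grasp_force: 0.0
```

```bash
python3 -c "
from go import *
to(.023,.067)"
```

```text
travel [-0.001  0.022  0.849] turn -0.001 target [ 0.5383 -0.0585  0.067 ]
```

>>> servo_tool --rows '[{"jaw":1,"travel":[0,0.02,0.3],"turn":0},{"jaw":1,"travel":[0,0.02,0.6],"turn":0},{"jaw":1,"travel":[0,0.02,0.75],"turn":0},{"jaw":1,"travel":[0,0.02,0.75],"turn":0},{"jaw":1,"travel":[0,0.02,0.75],"turn":0}]'

```text
clock: 12.75
tcp_pos: [0.5383, -0.0577, 0.0722]
tool_rot: [0.553, 0.834, 0.0, 0.0]
wrist_force: [-0.1, -0.8, 0.9]
finger_gap: 0.0
grasp_force: 0.0
```

```bash
python3 -c "
from go import *
to(-.042,.068)"
```

```text
travel [-1.643 -0.007  0.105] turn -0.0 target [ 0.5637 -0.1184  0.068 ]
```

>>> servo_tool --rows '[{"jaw":1,"travel":[-0.2,0,0.08],"turn":0},{"jaw":1,"travel":[-0.5,0,0.08],"turn":0},{"jaw":1,"travel":[-0.8,0,0.08],"turn":0},{"jaw":1,"travel":[-1.1,0,0.08],"turn":0},{"jaw":1,"travel":[-1.3,0,0.08],"turn":0}]'

```text
clock: 13.38
tcp_pos: [0.5585, -0.1065, 0.0686]
tool_rot: [0.553, 0.833, 0.0, -0.0]
wrist_force: [-0.4, 1.9, 0.0]
finger_gap: 0.0004
grasp_force: 0.9
```

>>> servo_tool --rows '[{"jaw":1,"travel":[-0.06,0,0],"turn":0},{"jaw":1,"travel":[-0.12,0,0],"turn":0},{"jaw":1,"travel":[-0.18,0,0],"turn":0},{"jaw":1,"travel":[-0.22,0,0],"turn":0},{"jaw":1,"travel":[-0.24,0,0],"turn":0}]'

```text
clock: 14.0
tcp_pos: [0.5618, -0.1144, 0.0686]
tool_rot: [0.552, 0.834, -0.0, -0.0]
wrist_force: [-1.5, 1.5, 0.3]
finger_gap: 0.0005
grasp_force: 0.8
```

```bash
python3 -c "
from go import *
to(-.042,.068)"
```

```text
travel [-0.11   0.004  0.016] turn -0.0 target [ 0.5637 -0.1184  0.068 ]
```

Still just friction, so I push on in small steps.

>>> servo_tool --rows '[{"jaw":1,"travel":[-0.02,0,0],"turn":0},{"jaw":1,"travel":[-0.04,0,0],"turn":0},{"jaw":1,"travel":[-0.06,0,0],"turn":0},{"jaw":1,"travel":[-0.08,0,0],"turn":0},{"jaw":1,"travel":[-0.08,0,0],"turn":0}]'

```text
clock: 14.62
tcp_pos: [0.5632, -0.1175, 0.0686]
tool_rot: [0.553, 0.833, -0.0, 0.0]
wrist_force: [-1.2, 0.2, 0.9]
finger_gap: 0.0002
grasp_force: 0.6
```

>>> servo_tool --rows '[{"jaw":1,"travel":[-0.02,0,0],"turn":0},{"jaw":1,"travel":[-0.04,0,0],"turn":0},{"jaw":1,"travel":[-0.06,0,0],"turn":0},{"jaw":1,"travel":[-0.06,0,0],"turn":0},{"jaw":1,"travel":[-0.06,0,0],"turn":0}]'

```text
clock: 15.25
tcp_pos: [0.5638, -0.1188, 0.0686]
tool_rot: [0.553, 0.834, 0.0, -0.001]
wrist_force: [-2.7, 4.4, 2.4]
finger_gap: 0.0004
grasp_force: 2.5
```

Stopped at the predicted place with 5 N. I back off, lift away and verify.

>>> servo_tool --rows '[{"jaw":1,"travel":[0.2,0,0],"turn":0},{"jaw":1,"travel":[0.4,0,-0.3],"turn":0},{"jaw":1,"travel":[0.5,0,-1.2],"turn":0},{"jaw":1,"travel":[0.5,0,-2.2],"turn":0},{"jaw":1,"travel":[0.5,0,-3.2],"turn":0}]'

```text
clock: 15.88
tcp_pos: [0.5567, -0.1011, 0.199]
tool_rot: [0.552, 0.834, 0.0, 0.001]
wrist_force: [0.3, -0.5, 0.3]
finger_gap: 0.0008
grasp_force: 0.0
```

>>> servo_tool --rows '[{"jaw":1,"travel":[1.2,0,0],"turn":0},{"jaw":1,"travel":[2.4,0,0],"turn":0},{"jaw":1,"travel":[3.6,0,0],"turn":0},{"jaw":1,"travel":[4.8,0,0],"turn":0},{"jaw":1,"travel":[5.5,0,0],"turn":0}]'

```text
clock: 16.5
tcp_pos: [0.4702, 0.1033, 0.1978]
tool_rot: [0.552, 0.834, 0.001, 0.001]
wrist_force: [0.1, 0.4, -0.7]
finger_gap: 0.0004
grasp_force: 0.0
```

```bash
python3 - <<'E'
from go import *
from fit import fit
q,P=fit(Q,('side',))
p=P[0]
r=proj(p,B(Q,[[-.02,-.06,.0765],[.02,-.06,.0765],[.02,-.05,.0765],[-.02,-.05,.0765]]))
pl=proj(p,B(Q,[[-.031,-.082,.0625],[.031,-.082,.0625],[.031,-.028,.0625],[-.031,-.028,.0625]]))
b=proj(p,B(Q,[[-.075,-.135,.058],[.075,-.135,.058],[.075,.135,.058],[-.075,.135,.058]]))
c=proj(p,B(Q,[0,-.03,.07]))[0].astype(int);o=c-[100,75]
im=cv2.resize(p['color'][o[1]:o[1]+150,o[0]:o[0]+200,::-1],None,fx=4,fy=4,interpolation=cv2.INTER_CUBIC)
for v,k in((b,(0,255,255)),(r,(255,0,255)),(pl,(0,255,0))): cv2.polylines(im,[np.round((v-o+.5)*4).astype(int)],True,k,1)
cv2.imwrite('pics/side4.png',im)
E
```

```text
side 0.75 9808 10078
[ 0.5461 -0.0793  0.3963] 0.0163
```

View pics/side4.png

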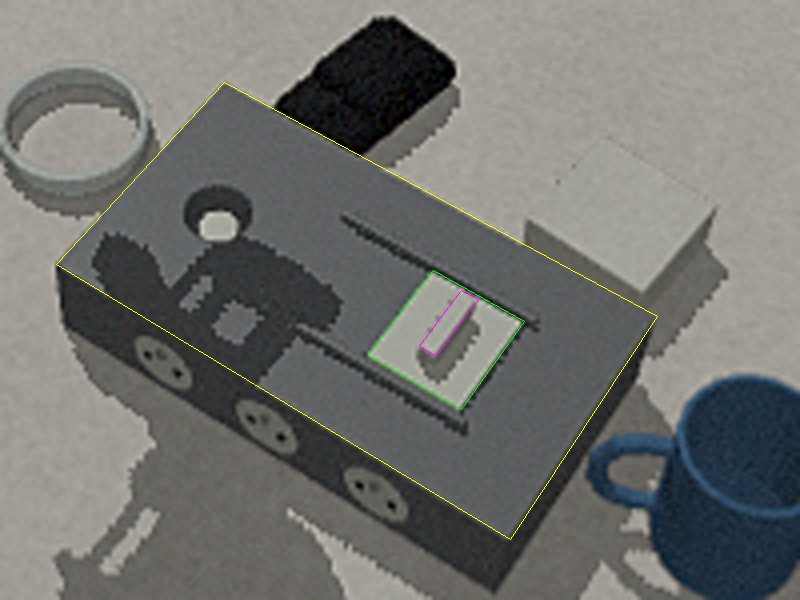

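The shutter plate (445, 340) and rib (450, 322) match the fully shut outline. The box still matches its original outline and the things around it are where they were.

```bash
python3 -c "
from h import *
print(arm.job_done())"
```

```text
the job is handed in; nothing more can be done
None
```

The job is handed in: I opened the shutter fully, held the reset key at the bottom for over 2.5 s, and shut the shutter fully again; in the last side view the box and the things around it stood where they began.

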